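Set the reach gauge to its index clip and hold it there

TASK

Set the reach gauge on the bench so that the clay block in front of it can be marked out: throw the gauge's lever from the notch it leans in to the marked middle notch, where it stands upright and frees the arm. Then squeeze the lock button on the sliding head to unlatch the arm and draw the arm out until its pointer stands over the line of the index clip on the scale. A spring pulls the arm back, so finish while still squeezing the button and holding the arm still at the clip, and leave the things round about where they are.

Things in the scene. Friction and masses are not known exactly. Their poses are not given: they have to be found in the camera images.
- gauge: Reach gauge fixed to the bench, yaw varies. Origin on the bench under the arm's line, z up, +y = the way the arm comes out, -x = scale side (roughly toward the robot). In its frame, mm: bed plate x -66..35, y -142..250, z 0..10; grey housing x -17..17, y -87..63 (x -34..34 for y -82..-38), top z 85; catch block x -42..-33, y 57..69, top z 72; lever at the -y end.
- lever (a joint): Lever angle, rad: 0 = upright in the middle notch (marked by a dark line on the quadrant), + leans to gauge +x, range +-0.5. Side notches at about +-0.5; starts in the one at -0.5, leaning toward the robot. A spring pawl holds it; 2 to 4 N at the knob passes a tooth, and it drops into the middle notch from within 0.15. Off the notch by over 0.12 it blocks the arm.
- lever_axis (a point): A point on the lever's hinge axis, 108 mm behind the gauge's origin (gauge y -108), z 40 mm, in the plane in which the knob moves. The hinge axis runs along the gauge's y.
- knob_center (a point): Centre of the black ball knob (23 mm diameter) on top of the lever, 95 mm from the lever axis; the stem below is 9 mm thick with a 15 mm collar 48 to 64 mm from the axis. Upright it stands 135 mm over the bench, at gauge y -108.
- slide (a joint): How far the arm is drawn out (m): 0 = home, latched; grows along gauge +y; stop at 0.110. A spring pulls it home with about 3 N at home and 4.6 N fully out, plus 0.5 N friction. Pointer at gauge y = 145 mm + slide, so slide must come to clip y - 145 mm, which is 45 to 95 mm.
- head_center (a point): Centre of the aluminium sliding head, 65 mm over the bench, at home at gauge x 0, y +105. The head is 40 mm high (z 45 to 85), 48 mm long along y, and reaches x -18 to +12 from this point; the lock button stands out on its -x side. Head with button is 46 mm wide, 40 mm (x -28 to +12) with the button squeezed. Sites on the gauge have the gauge's axes.
- button (a joint): How far the lock button is pressed (m): 0 = out, 0.006 = fully in; spring 5 N out, 8 N in. It moves along gauge +x: fingers closing on the head along gauge x squeeze it against the head's plain +x face. Its hooked latch bar holds the arm home and clears the catch from about 0.0035 on. Let go, and the spring pulls the arm back.
- button_face (a point): Centre of the outer face of the round lock button (20 mm diameter), 34 mm to the -x side of head_center with the button out, at the same height and y.
- pointer_tip (a point): Lower tip of the thin pointer blade, which is fixed to the arm 40 mm in front (+y) and 50 mm to the -x side of head_center, tip at z 24 mm. The arm's nose ends 61 mm in front of head_center.
- clip_line (a point): Middle of the dark line on the index clip, a brass clip (26 x 12 x 6 mm, top z 18 mm) fixed on the scale strip beside the arm's path at gauge x -50, y 190 to 240 (varies). Axes as the gauge's. The pointer must stand over this line: pointer_tip and clip_line at equal gauge y; the tip passes about 6 mm above the clip.
- clay_block: Dried clay block 73 x 97 x 67 mm, the workpiece, standing loose in front of the arm's nose (gauge y about 331 mm, never reached by the nose). Origin under its centre. Leave it.
- pigment_jar: Glass jar with black screw lid, 51 mm wide, 63 mm high, behind the gauge. Origin under its centre. Leave it.
- carved_disc: Small carved clay disc 40 mm wide, 11 mm high, behind the gauge. Leave it.
- wood_rib: Flat wooden potter's rib 38 x 89 x 8 mm lying beside the gauge, past its lever end. Leave it.

How it is judged:
By the outcome, as a careful person would: the job done as asked, in the order asked, and still so for the second after the job is handed in, while the arm keeps its last pose, push and grip.
It also fails if it takes over 40 s, if anything falls off the work surface, if the arm or the gripper's body presses on something with over 40 N, if the wrist force passes 120 N, or if a joint passes its speed limit or range.

ROBOT

A 7-joint arm with a two-finger parallel gripper is mounted at the origin on a cart in front of the work surface, level with it; the furniture and walls round the work are solid. World frame = base frame: x ahead of the robot, y to its left, z up, the work surface at z = 0. Lengths are in m, angles in rad, forces in N, time in s.
With the tool pointing down it reaches from about 0.4 to 0.85 m from the base axis. Payload 10.4 kg.
Tool frame: the origin (TCP) lies between the finger pads; the fingertips stand 8 mm ahead of it and the grasp point (between the pads) lies 11 mm behind it; z points along the fingers, y is the direction in which the jaws open and shut (so a half turn about z gives the same grasp; the last joint's range is limited). The gripper opens to 85 mm and grips with 20 to 120 N. Pads are 22 mm wide; open, the fingers measure 114 mm over their backs; the gripper's body (76 mm by 85 mm) begins 54 mm behind the grasp point. The pads swing forward as they close: fully open they stand 13 mm farther back than shut.
Start: joints at [-1.135, 0.332, -0.065, 1.46, 0.022, 1.35, -0.088], TCP at [0.277, 0.56, 0.239] pointing down, gripper open.
Joint ranges: [-2.6, 2.6], [-0.5, 2.12], [-1.47, 1.34], [0.16, 2.42], [-1.27, 4.41], [0.06, 2.06], [-2.6, 2.6]. Speed limits (rad/s): [2.22, 2.22, 2.79, 2.79, 3.14, 3.14, 3.14].

INTERFACE

Orientations are given as a unit quaternion [x, y, z, w].
In Python, from workcell import manip, camera, camera_params, trace, place_of gives the robot as it stands. The module is installed in compiled form; this text tells all that it offers.
- The arm moves only by the tool move_arm, never from a script. Its argument "steps" is a list of rows, each an object with "offset": the shift along the tool's x, y, z scaled (see below), a list of three; "delta_rot": the turn, a rotation vector about the tool's x, y, z scaled (see below), a list of three. In form: [{"offset": [dx, dy, dz], "delta_rot": [wx, wy, wz]}, ...]. A call has 1 to 20 rows; each row is the pose to reach, as a shift and turn from the pose commanded when the call began, along the tool's axes at that moment; what a row does not reach only later rows make up. The controller multiplies each number of a shift by 0.15 m and each number of a turn by 90 degrees. A row lasts 1/12 s, in which the tool goes at most 41.7 mm and 7.16 degrees, less where a joint would pass 70% of its speed; a pose out of reach is approached as far as the arm can. A call with a number of a shift or a turn outside -1 to 1 is refused whole. A call with a gripper value outside its range is refused whole. "hand" is the gripper's target within -1 to 1 (fully open at 1, half-way at 0, shut at -1), set as the call begins (left out, the last holds). The fingers move at their own pace and stop on an object; "squeeze" is the grip in N (left out, the last holds). Time passes only in rows, so rows that repeat a pose let the fingers close. It gives the time, the measured TCP pose, the force and the opening at its end, in the units of the state.
- manip.get_obs(): the state, without advancing time (a new reading comes with each control period).
- camera(name): name is "scene" or "top"; returns the picture (420x560x3 uint8, red, green, blue); there is no depth.
- camera_params(name): a dict with "fovy" (degrees; the focal length in pixels is half the picture's height over the tangent of half this angle, whatever the lens; pixels are square), "cx", "cy" (the principal point, pixels), "D" ([k1, k2, p1, p2, k3] as OpenCV has them; the pictures are not rectified), "world_from_camera" (4x4, takes a point from camera to world coordinates). Camera axes: x right, y down, z forward; pixel columns grow to the right and rows downward; lengths in m; the calibration is good to about 2 mm. A picture is of the moment at which its call begins. camera_params takes no time and is no camera call.
- manip.hand_in(): hands the job in, once; it reports no verdict.
Trained networks look in the newest picture that a camera, given by its name, has taken for a name from the list of things; names that differ only in an ending like _2 or _b are one class to them, and where a whole thing is asked for, a point or a joint stands for the part that bears it (a point fixed in the world has none). Each returns a list of dicts, best first, with "p" (0 to 1); they miss things now and then, are a little off and sometimes report something else, mostly with a low value. They report only what shows in the picture. A call takes as long as a camera call.
- trace(camera, label): "mask" (420x560 bool, what is visible of it) and "extent" ([left, top, right, bottom] in pixels, round what is visible of it).
- place_of(camera, label): "uv" ([column, row] in pixels: a listed point, or the origin of a listed thing).
The state is a dict: "clock": time; "joint_pos": joint angles; "joint_velocities": joint speeds; "tau": joint torques, N m; "position": TCP position; "ee_rot": TCP orientation; "ft_force": force on the tool from outside, world axes, zero at the start; "torque": the same for the moment, N m; "grip_width": opening from 0.0 (shut) to 1.0 (fully open).
Only numpy, scipy, OpenCV 4.12 (cv2) and the standard library are available. Lean on these libraries where they do the work, as an engineer would, in place of code of your own. Each camera call takes 0.05 s, during which the arm holds its last target.

## Working session

There is one attempt and no reset: what is moved stays moved. The work goes in short steps, Python scripts to look and compute and a tool call to move; the robot and the scene stay as the last step left them, time stands still between calls to the robot, and variables do not carry over. Pictures are saved under pics/ and viewed, and the job is handed in when it is done.

Besides the shell and the picture viewer there is one more tool, called after "Emit:" as name([rows], argument=value, ...), one row to a line, values as JSON. move_arm: Moves the arm, as the interface text tells. Its arguments: {"type":"object","properties":{"steps":{"type":"array"},"hand":{"type":"number"},"squeeze":{"type":"number"}},"required":["steps"]}

```bash
ls; mkdir -p pics
cat > h.py <<'E'
import numpy as np, cv2
from workcell import manip, camera, camera_params, trace, place_of
from scipy.spatial.transform import Rotation as R
def K(n):
    p=camera_params(n); f=210/np.tan(np.radians(p['fovy'])/2)
    return np.array([[f,0,p['cx']],[0,f,p['cy']],[0,0,1]]),np.array(p['D'],float),np.array(p['world_from_camera'])
def ray(n,uv):
    k,d,T=K(n); q=cv2.undistortPoints(np.array([[uv]],float),k,d)[0,0]
    v=T[:3,:3]@np.array([q[0],q[1],1]); return T[:3,3],v/np.linalg.norm(v)
def at_z(n,uv,z):
    o,v=ray(n,uv); return o+v*(z-o[2])/v[2]
def tri(uvs):
    A=np.zeros((3,3));b=np.zeros(3);L=[]
    for n,uv in uvs:
        o,v=ray(n,uv);P=np.eye(3)-np.outer(v,v);A+=P;b+=P@o;L.append((o,v))
    x=np.linalg.solve(A,b); return x,[float(np.linalg.norm((np.eye(3)-np.outer(v,v))@(x-o))) for o,v in L]
def proj(n,X):
    k,d,T=K(n); Ti=np.linalg.inv(T); X=np.atleast_2d(X).astype(float)
    return cv2.projectPoints(X,cv2.Rodrigues(Ti[:3,:3])[0],Ti[:3,3],k,d)[0][:,0]
def save(n,f,img=None):
    im=camera(n) if img is None else img
    cv2.imwrite('pics/'+f,im[:,:,::-1]); return im
E
python3 - <<'E'
from h import *
print(manip.get_obs())
for n in('scene','top'):
    save(n,n+'0.png'); print(n,np.round(K(n)[2],3).tolist(),camera_params(n)['D'])
    for l in ['lever_axis','knob_center','head_center','button_face','pointer_tip','clip_line','gauge','clay_block','pigment_jar','carved_disc','wood_rib']:
        print(l,[(np.round(r['uv'],1).tolist(),round(r['p'],2)) for r in place_of(n,l)][:3])
E
```

```text
pics
{'clock': 0.0, 'joint_pos': array([-1.13457566,  0.33291112, -0.06469648,  1.46092141,  0.02157145,
        1.34989465, -0.08853606]), 'joint_velocities': array([-0.00018645,  0.00211842,  0.00110001,  0.00097744,  0.00085896,
       -0.00028304,  0.00086141]), 'tau': array([ 9.93626327e-05, -6.25461459e+01,  4.93236165e-02, -3.91598725e+01,
        1.62258436e-02,  1.00973609e-02, -1.46420305e-06]), 'position': array([0.27664683, 0.56004218, 0.2385009 ]), 'ee_rot': array([ 2.27415508e-01,  9.73797550e-01, -7.05510067e-04, -1.44997225e-04]), 'ft_force': array([ 0.41146768, -0.24733595, -0.74435102]), 'torque': array([0.00722408, 0.02573245, 0.0740089 ]), 'grip_width': 0.9992177239512858}
scene [[-0.978, -0.173, 0.117, 0.477], [-0.209, 0.845, -0.493, 0.495], [-0.013, -0.506, -0.862, 0.977], [0.0, 0.0, 0.0, 1.0]] [0.00576592 0.         0.         0.         0.        ]
lever_axis [([306.0, 177.9], 0.71)]
knob_center [([320.5, 164.1], 0.42)]
head_center [([285.5, 232.2], 0.9)]
button_face [([298.1, 235.3], 0.39)]
pointer_tip [([302.9, 256.6], 0.69)]
clip_line [([297.4, 282.0], 0.38
[... 165 characters left out ...]
 [([253.7, 214.7], 0.42)]
wood_rib [([331.0, 137.8], 0.52)]
top [[-0.011, -0.996, 0.09, 0.481], [-1.0, 0.01, -0.015, -0.019], [0.014, -0.091, -0.996, 1.291], [0.0, 0.0, 0.0, 1.0]] [0.00087354 0.         0.         0.         0.        ]
lever_axis [([324.5, 221.9], 0.96)]
knob_center [([332.5, 242.1], 0.47), ([260.1, 228.8], 0.23)]
head_center [([264.1, 218.6], 0.78), ([381.6, 239.9], 0.16)]
button_face [([262.9, 233.6], 0.52)]
pointer_tip [([246.9, 237.9], 0.7)]
clip_line [([223.6, 238.8], 0.62)]
gauge [([289.8, 224.1], 0.82)]
clay_block [([192.6, 217.1], 0.6), ([327.7, 242.0], 0.24)]
pigment_jar [([248.5, 175.5], 0.81)]
carved_disc [([276.4, 184.9], 0.55)]
wood_rib [([385.5, 239.0], 0.58)]
```

Run:
```python
import cv2
for n in('scene','top'):
    im=cv2.imread(f'pics/{n}0.png'); c=im[110:350,160:440] if n=='scene' else im[130:310,150:420]
    cv2.imwrite(f'pics/{n}0c.png',cv2.resize(c,None,fx=2.5 if n=='scene' else 2.9,fy=2.5 if n=='scene' else 2.9,interpolation=cv2.INTER_CUBIC))
```

```text
(no output)
```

View pics/scene0.png

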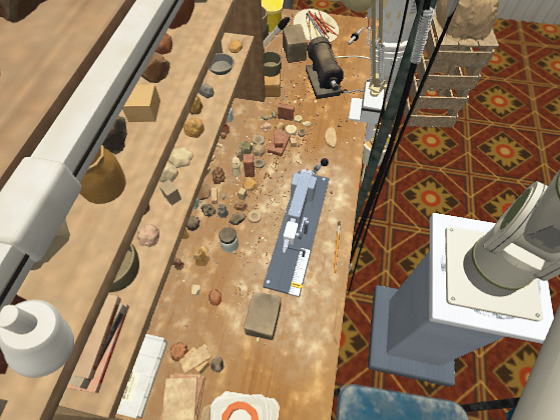

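View pics/scene0c.png

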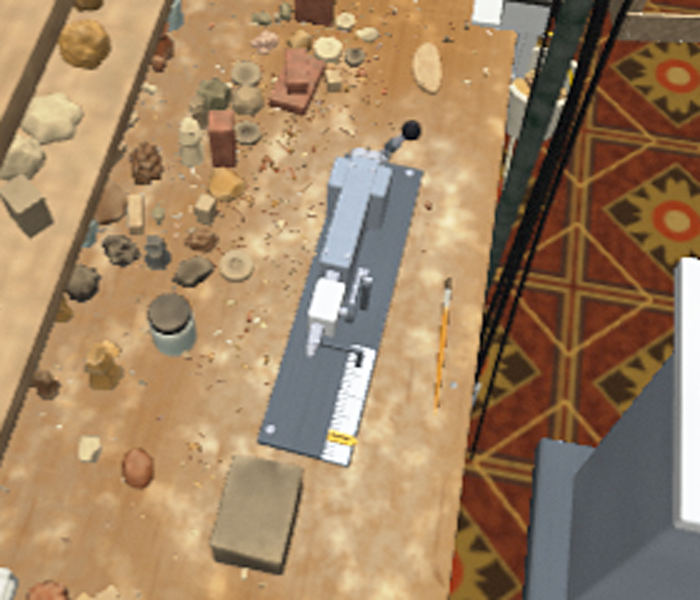

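View pics/top0c.png

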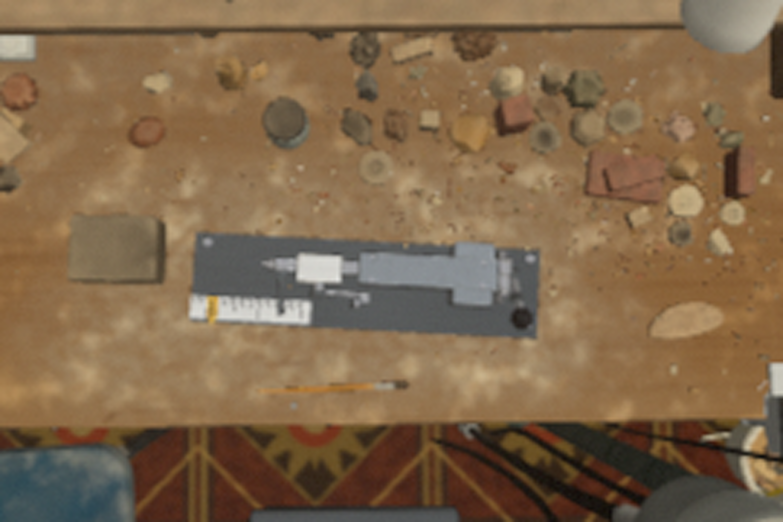

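The scene picture shows the gauge lying along world y. The black knob is at about (324,162) in the scene view and (330,240) in the top view, leaning toward the robot. The clip is at the +y end of the scale, at about (297,285) in scene and (223,237) in top. Next I'll fit the gauge pose from the plate corners and the points the networks found.

```bash
cat > big.py <<'E'
import cv2,sys
n,src,x0,y0,x1,y1,s,out=sys.argv[1:]
E
python3 - <<'E'
from h import *
from scipy.optimize import least_squares
C={'top':[((35,250,10),(217.6,210.3)),((35,-142,10),(335.5,215.5)),((-66,-142,10),(335.2,246.6)),((-66,250,10),(215.2,241.0))],
'scene':[((35,250,10),(263.2,286.4)),((-66,250,10),(300,296.4)),((-66,-142,10),(329.6,178))]}
N={'top':[((0,-108,40),(324.5,221.9)),((0,105,65),(264.1,218.6)),((-34,105,65),(262.9,233.6)),((-50,145,24),(246.9,237.9))],
'scene':[((0,-108,40),(306.0,177.9)),((0,105,65),(285.5,232.2)),((-34,105,65),(298.1,235.3)),((-50,145,24),(302.9,256.6))]}
N['top'].append(((-95*np.sin(.5),-108,40+95*np.cos(.5)),(329.7,239.7)))
N['scene'].append(((-95*np.sin(.5),-108,40+95*np.cos(.5)),(324.4,162)))
def W(p,g): return np.array([p[0],p[1],p[3] if len(p)>3 else 0])+R.from_euler('z',p[2]).apply(np.array(g)/1000.)
for name,S in (('corners',[C]),('net',[N]),('both',[C,N]),('top',[{'top':C['top']+N['top'],'scene':[]}]),('scene',[{'scene':C['scene']+N['scene']}])):
    D=[(c,g,uv) for s in S for c in s for g,uv in s[c]]
    f=lambda p:np.concatenate([proj(c,W(p,g))[0]-uv for c,g,uv in D])
    r=least_squares(f,[.5,0,0.,0.],loss='soft_l1')
    print(name,np.round(r.x,4),np.round(f(r.x).reshape(-1,2),1).tolist() if name=='both' else '')
    if name=='both':np.save('g.npy',r.x)
for l,a,b in(('knob',(324.4,162),(329.7,239.7)),('head',(285.5,232.2),(264.1,218.6)),('button',(298.1,235.3),(262.9,233.6)),('clip',(297.4,282),(223.6,238.8)),('tip',(302.9,256.6),(246.9,237.9)),('ax',(306,177.9),(324.5,221.9)),('jar',(230.1,245.7),(248.5,175.5))):
    x,e=tri([('scene',a),('top',b)]);p=np.load('g.npy');print(l,np.round(x*1000,1),np.round(np.array(e)*1000,1),'gauge',np.round(R.from_euler('z',-p[2]).apply(x-[p[0],p[1],0])*1000,1))
print('clip z18', at_z('top',(223.6,238.8),.018),at_z('scene',(297.4,282),.018))
print(K('top')[0][0,0],K('scene')[0][0,0], R.from_quat(manip.get_obs()['ee_rot']).as_matrix())
E
```

```text
corners [ 0.5394 -0.0793 -0.0584 -0.0042] 
net [ 0.5434 -0.0815 -0.0716 -0.0071] 
both [ 0.5408 -0.0797 -0.0575 -0.0045] [[-0.2, -0.6], [0.6, -0.2], [-0.2, -0.6], [0.3, -0.6], [-0.3, -0.0], [-0.1, -0.4], [-0.6, -0.1], [2.1, 3.1], [-3.9, 2.9], [-3.2, -1.3], [0.7, -1.0], [0.1, -0.7], [0.5, -1.4], [4.0, 0.8], [3.6, 0.6], [0.4, 0.1], [-0.4, 0.4]]
top [ 0.5399 -0.0797 -0.0536 -0.0091] 
scene [ 0.5416 -0.0789 -0.0599 -0.0027] 
knob [ 487.6 -184.1  122.1] [0.7 0.7] gauge [ -47.1 -107.3  122.1]
head [558.5  13.5  38.3] [1.4 1.4] gauge [12.3 94.1 38.3]
button [516.4  17.9  42.6] [7.3 7.3] gauge [-30.   96.1  42.6]
clip [498.  144.7  26.3] [4. 4.] gauge [-55.6 221.6  26.3]
tip [498.3  69.9  24.1] [2.1 2.1] gauge [-51.1 146.9  24.1]
ax [ 539.8 -180.7   37.4] [4.8 4.8] gauge [   4.8 -100.8   37.4]
jar [707.2  66.1  -4. ] [2.4 2.4] gauge [157.7 155.1  -4. ]
clip z18 [0.49410751 0.14568153 0.018     ] [0.50228558 0.14180814 0.018     ]
390.6609402080279 380.6388188407067 [[-8.96595808e-01  4.42849812e-01  2.16364502e-05]
 [ 4.42849812e-01  8.96595805e-01  7.40941146e-05]
 [ 1.34134142e-05  7.60141704e-05 -9.99999997e-01]]
```

Emit:
move_arm([
  {"offset": [-0.2,-0.2,0],"delta_rot": [0,0,-0.06]},
  {"offset": [-0.4,-0.4,0],"delta_rot": [0,0,-0.13]},
  {"offset": [-0.6,-0.6,0],"delta_rot": [0,0,-0.2]},
  {"offset": [-0.75,-0.75,0],"delta_rot": [0,0,-0.255]},
  {"offset": [-0.75,-0.75,0],"delta_rot": [0,0,-0.255]},
  {"offset": [-0.75,-0.75,0],"delta_rot": [0,0,-0.255]},
], hand=1, squeeze=30)

```text
clock: 1.7
position: [0.329, 0.4081, 0.2399]
ee_rot: [0.031, 1.0, 0.0, 0.0]
ft_force: [-0.4, 0.1, 0.9]
grip_width: 1.0
```

```bash
cat >> h.py <<'E'
G=np.array([.5405,-.0797,-.058])
def tog(x): return R.from_euler('z',-G[2]).apply(np.asarray(x)-[G[0],G[1],0])
def fromg(g): return R.from_euler('z',G[2]).apply(np.asarray(g))+[G[0],G[1],0]
def st():
    o=manip.get_obs(); M=R.from_quat(o['ee_rot']).as_matrix()
    print('t',round(o['clock'],2),'pos',np.round(o['position']*1e3,1),'g',np.round(tog(o['position'])*1e3,1),'ty',round(np.degrees(np.arctan2(M[1,1],M[0,1])),2),'tiltz',np.round(M[:,2],3),'F',np.round(o['ft_force'],1),'w',round(o['grip_width'],3),'j',np.round(o['joint_pos'],2))
    return o,M
def need(gt):
    o,M=st(); d=fromg(np.array(gt)/1000.)-o['position']; print('offset',np.round(M.T@d/.15,3))
E
python3 -c "
from h import *
need((-46,-108,180))"
```

```text
t 1.7 pos [329.  408.1 239.9] g [-239.4  474.7  239.9] ty 86.45 tiltz [ 0.001  0.001 -1.   ] F [-0.4  0.1  0.9] w 1.0 j [-0.94  0.11 -0.04  1.73  0.01  1.3   0.53]
offset [-1.304 -3.88   0.397]
```

Emit:
move_arm([
  {"offset": [-0.15,-0.23,0],"delta_rot": [0,0,0]},
  {"offset": [-0.35,-0.46,0],"delta_rot": [0,0,0]},
  {"offset": [-0.5,-0.7,0],"delta_rot": [0,0,0]},
  {"offset": [-0.65,-0.93,0],"delta_rot": [0,0,0]},
  {"offset": [-0.7,-1,0],"delta_rot": [0,0,0]},
])

```text
clock: 2.12
position: [0.4263, 0.2499, 0.2395]
ee_rot: [0.032, 0.999, -0.0, 0.001]
ft_force: [0.9, -0.2, 0.3]
grip_width: 0.997
```

Emit:
move_arm([
  {"offset": [-0.1,-0.24,0],"delta_rot": [0,0,0]},
  {"offset": [-0.2,-0.48,0],"delta_rot": [0,0,0]},
  {"offset": [-0.3,-0.72,0],"delta_rot": [0,0,0]},
  {"offset": [-0.4,-0.96,0],"delta_rot": [0,0,0]},
  {"offset": [-0.4,-1,0],"delta_rot": [0,0,0]},
])

```text
clock: 2.53
position: [0.4772, 0.0951, 0.2396]
ee_rot: [0.033, 0.999, -0.001, 0.001]
ft_force: [0.4, -0.7, 0.9]
grip_width: 1.001
```

Emit:
move_arm([
  {"offset": [-0.1,-0.24,0],"delta_rot": [0,0,0]},
  {"offset": [-0.2,-0.48,0],"delta_rot": [0,0,0]},
  {"offset": [-0.2,-0.72,0],"delta_rot": [0,0,0]},
  {"offset": [-0.2,-0.96,0],"delta_rot": [0,0,0]},
  {"offset": [-0.2,-1,0],"delta_rot": [0,0,0]},
  {"offset": [-0.2,-1,0],"delta_rot": [0,0,0]},
])

```text
clock: 3.03
position: [0.4966, -0.0524, 0.2395]
ee_rot: [0.031, 1.0, -0.0, 0.0]
ft_force: [0.0, 1.8, 0.3]
grip_width: 1.0
```

```bash
python3 -c "
from h import *
need((-46,-108,180))"
```

```text
t 3.03 pos [496.6 -52.4 239.5] g [-45.4  24.7 239.5] ty 86.43 tiltz [ 0. -0. -1.] F [0.  1.8 0.3] w 1.0 j [-0.4   0.04  0.43  1.81 -0.02  1.3   1.54]
offset [ 0.    -0.885  0.397]
```

Emit:
move_arm([
  {"offset": [0,-0.25,0],"delta_rot": [0,0,0]},
  {"offset": [0,-0.5,0],"delta_rot": [0,0,0]},
  {"offset": [0,-0.7,0.1],"delta_rot": [0,0,0]},
  {"offset": [0,-0.88,0.2],"delta_rot": [0,0,0]},
  {"offset": [0,-0.885,0.4],"delta_rot": [0,0,0]},
  {"offset": [0,-0.885,0.4],"delta_rot": [0,0,0]},
  {"offset": [0,-0.885,0.4],"delta_rot": [0,0,0]},
])

```text
clock: 3.62
position: [0.4888, -0.1808, 0.1785]
ee_rot: [0.028, 1.0, 0.0, -0.002]
ft_force: [0.5, 0.6, -0.1]
grip_width: 1.0
```

Run:
```python
from h import *
need((-46,-108,111))
a=save('scene','s1.png');b=save('top','t1.png')
cv2.imwrite('pics/c1.png',np.hstack([cv2.resize(a[110:260,230:370],None,fx=2.8,fy=2.8),cv2.resize(b[150:300,260:400],None,fx=2.8,fy=2.8)])[:,:,::-1])
```

```text
t 3.62 pos [ 488.8 -180.8  178.5] g [ -45.8 -103.9  178.5] ty 86.8 tiltz [-0.003  0.001 -1.   ] F [ 0.5  0.6 -0.1] w 1.0 j [-0.24  0.15  0.55  1.84 -0.09  1.18  1.86]
offset [ 0.    -0.027  0.45 ]
```

View pics/c1.png

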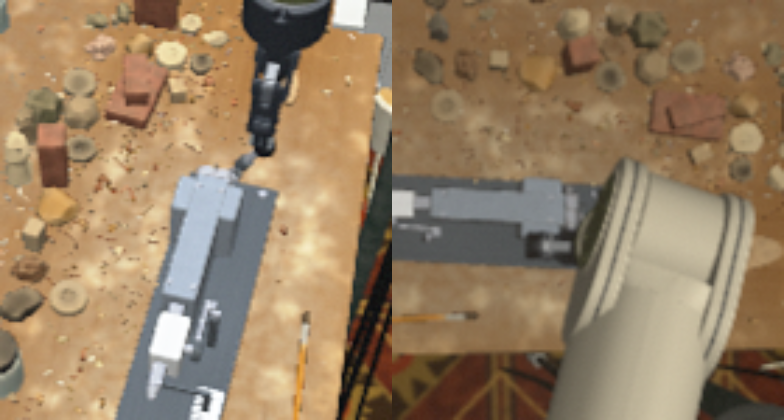

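The fingers are open above the knob, with the scene view showing the tips at about (325,162). They line up along the gauge's y axis, so I'll descend over the knob.

Emit:
move_arm([
  {"offset": [0,0,0.15],"delta_rot": [0,0,0]},
  {"offset": [0,0,0.3],"delta_rot": [0,0,0]},
  {"offset": [0,0,0.4],"delta_rot": [0,0,0]},
  {"offset": [0,0,0.45],"delta_rot": [0,0,0]},
  {"offset": [0,0,0.45],"delta_rot": [0,0,0]},
  {"offset": [0,0,0.45],"delta_rot": [0,0,0]},
])

```text
clock: 4.22
position: [0.4895, -0.1829, 0.113]
ee_rot: [0.029, 1.0, 0.0, 0.001]
ft_force: [0.3, -0.2, 0.3]
grip_width: 1.002
```

Run:
```python
from h import *
need((-46,-108,111))
```

```text
t 4.22 pos [ 489.5 -182.9  113. ] g [ -44.9 -105.9  113. ] ty 86.73 tiltz [ 0.001  0.    -1.   ] F [ 0.3 -0.2  0.3] w 1.002 j [-0.21  0.23  0.55  1.91 -0.14  1.04  1.91]
offset [ 0.007 -0.014  0.013]
```

Close on the knob.

Emit:
move_arm([
  {"offset": [0,-0.01,0.01],"delta_rot": [0,0,0]},
  {"offset": [0,-0.01,0.01],"delta_rot": [0,0,0]},
  {"offset": [0,-0.01,0.01],"delta_rot": [0,0,0]},
  {"offset": [0,-0.01,0.01],"delta_rot": [0,0,0]},
  {"offset": [0,-0.01,0.01],"delta_rot": [0,0,0]},
  {"offset": [0,-0.01,0.01],"delta_rot": [0,0,0]},
  {"offset": [0,-0.01,0.01],"delta_rot": [0,0,0]},
  {"offset": [0,-0.01,0.01],"delta_rot": [0,0,0]},
  {"offset": [0,-0.01,0.01],"delta_rot": [0,0,0]},
  {"offset": [0,-0.01,0.01],"delta_rot": [0,0,0]},
], hand=-1, squeeze=20)

```text
clock: 5.05
position: [0.4888, -0.1829, 0.1108]
ee_rot: [0.028, 1.0, 0.001, -0.0]
ft_force: [-3.4, 7.8, 8.5]
grip_width: 0.25
```

Run:
```python
from h import *
need((0,-108,123))
```

```text
t 5.05 pos [ 488.8 -182.9  110.8] g [ -45.6 -106.1  110.8] ty 86.75 tiltz [-0.     0.003 -1.   ] F [-3.4  7.8  8.5] w 0.25 j [-0.21  0.24  0.55  1.91 -0.15  1.03  1.91]
offset [-0.304 -0.013 -0.081]
```

Emit:
move_arm([
  {"offset": [-0.028,-0.01,-0.005],"delta_rot": [0,0,0]},
  {"offset": [-0.057,-0.01,-0.018],"delta_rot": [0,0,0]},
  {"offset": [-0.085,-0.01,-0.03],"delta_rot": [0,0,0]},
  {"offset": [-0.116,-0.01,-0.04],"delta_rot": [0,0,0]},
  {"offset": [-0.147,-0.01,-0.05],"delta_rot": [0,0,0]},
  {"offset": [-0.178,-0.01,-0.056],"delta_rot": [0,0,0]},
  {"offset": [-0.21,-0.01,-0.062],"delta_rot": [0,0,0]},
  {"offset": [-0.24,-0.01,-0.066],"delta_rot": [0,0,0]},
  {"offset": [-0.275,-0.01,-0.068],"delta_rot": [0,0,0]},
  {"offset": [-0.304,-0.01,-0.07],"delta_rot": [0,0,0]},
  {"offset": [-0.304,-0.01,-0.07],"delta_rot": [0,0,0]},
  {"offset": [-0.304,-0.01,-0.07],"delta_rot": [0,0,0]},
])

```text
clock: 6.05
position: [0.5349, -0.1859, 0.1205]
ee_rot: [0.028, 1.0, 0.002, 0.0]
ft_force: [1.7, 9.4, -0.2]
grip_width: 0.252
```

Run:
```python
from h import *
need((0,-108,123))
a=save('scene','s2.png');b=save('top','t2.png')
cv2.imwrite('pics/c2.png',np.hstack([cv2.resize(a[110:260,230:370],None,fx=2.8,fy=2.8),cv2.resize(b[150:300,260:400],None,fx=2.8,fy=2.8)])[:,:,::-1])
```

```text
t 6.05 pos [ 534.9 -185.9  120.5] g [   0.6 -106.3  120.5] ty 86.82 tiltz [ 0.     0.003 -1.   ] F [ 1.7  9.4 -0.2] w 0.252 j [-0.19  0.33  0.53  1.79 -0.19  1.08  1.92]
offset [ 0.004 -0.011 -0.017]
```

View pics/c2.png

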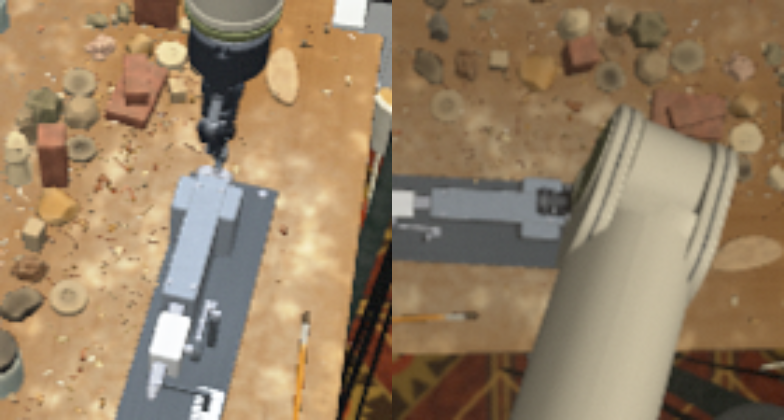

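The lever looks upright in the grip. I'll open the hand, rise, and check.

Emit:
move_arm([
  {"offset": [0,0,0],"delta_rot": [0,0,0]},
  {"offset": [0,0,0],"delta_rot": [0,0,0]},
  {"offset": [0,0,0],"delta_rot": [0,0,0]},
  {"offset": [0,0,0],"delta_rot": [0,0,0]},
  {"offset": [0,0,0],"delta_rot": [0,0,0]},
  {"offset": [0,0,-0.1],"delta_rot": [0,0,0]},
  {"offset": [0,0,-0.3],"delta_rot": [0,0,0]},
  {"offset": [0,0,-0.5],"delta_rot": [0,0,0]},
  {"offset": [0,0.15,-0.55],"delta_rot": [0,0,0]},
  {"offset": [0,0.35,-0.55],"delta_rot": [0,0,0]},
  {"offset": [0,0.6,-0.55],"delta_rot": [0,0,0]},
  {"offset": [0,0.8,-0.55],"delta_rot": [0,0,0]},
  {"offset": [0.05,1,-0.55],"delta_rot": [0,0,0.07]},
  {"offset": [0.05,1,-0.55],"delta_rot": [0,0,0.14]},
  {"offset": [0.05,1,-0.55],"delta_rot": [0,0,0.21]},
  {"offset": [0.05,1,-0.55],"delta_rot": [0,0,0.28]},
], hand=1)

```text
clock: 7.48
position: [0.5351, -0.0384, 0.2034]
ee_rot: [0.249, 0.969, 0.0, 0.0]
ft_force: [-0.3, -0.4, 0.5]
grip_width: 1.002
```

Run:
```python
from h import *
st()
a=save('scene','s3.png');b=save('top','t3.png')
cv2.imwrite('pics/c3.png',np.hstack([cv2.resize(a[140:300,230:370],None,fx=2.8,fy=2.8),cv2.resize(b[150:310,230:370],None,fx=2.8,fy=2.8)])[:,:,::-1])
for n in('scene','top'):
    for l in ['lever_axis','knob_center']:
        print(n,l,[(np.round(r['uv'],1).tolist(),round(r['p'],2)) for r in place_of(n,l)][:2])
    for a in(-.5,-.1,0,.1): print(proj(n,fromg((95e-3*np.sin(a),-.108,.040+.095*np.cos(a)))))
```

```text
t 7.48 pos [535.1 -38.4 203.4] g [ -7.8  40.9 203.4] ty 61.21 tiltz [ 0.  0. -1.] F [-0.3 -0.4  0.5] w 1.002 j [-0.46  0.16  0.5   1.77 -0.08  1.23  1.13]
scene lever_axis [([307.1, 176.9], 0.6)]
scene knob_center []
[[324.31125418 161.48097056]]
[[312.07012751 156.40168048]]
[[308.77645585 155.61685899]]
[[305.46913612 155.04863446]]
top lever_axis [([323.3, 220.0], 0.96)]
top knob_center [([333.6, 226.7], 0.62), ([192.0, 215.9], 0.62)]
[[330.00155037 239.07635563]]
[[330.96482578 226.85235637]]
[[331.10039847 223.64961586]]
[[331.18962748 220.46690843]]
```

View pics/c3.png

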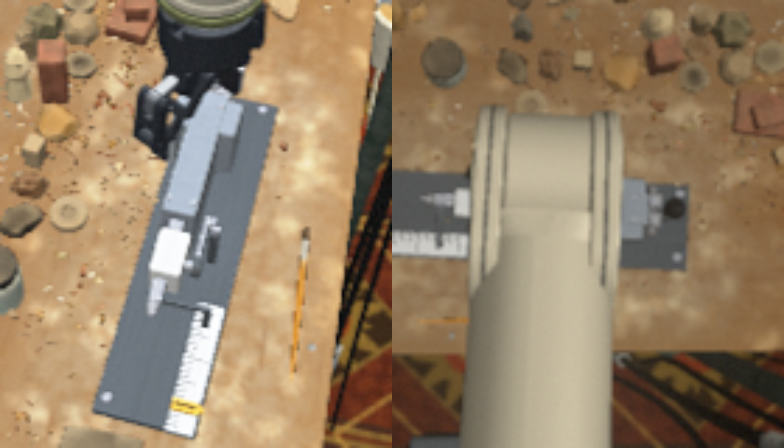

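The top view puts the knob at about (330.7,224.3). Upright predicts (331.1,223.6), so the lever is in the middle notch to within about 0.02 rad. The networks' knob reading was less consistent, so I'll measure the dark blob too. Next I turn the tool to the gauge's x axis and move above the head.

Run:
```python
from h import *
b=cv2.imread('pics/t3.png'); g=cv2.cvtColor(b,cv2.COLOR_BGR2GRAY).astype(float)
w=g[214:236,322:345]; m=np.clip(55-w,0,None); yy,xx=np.mgrid[214:236,322:345]; print((m*xx).sum()/m.sum(),(m*yy).sum()/m.sum(),w.min())
o,M=st()
for z in (150,):
    d=fromg(np.array((-11,106,z))/1000.)-o['position']; print(np.round(M.T@d/.15,3))
```

```text
329.97741273100615 224.15195071868584 33.0
t 7.78 pos [535.2 -39.1 203.3] g [ -7.7  40.2 203.3] ty 61.62 tiltz [ 0.  0. -1.] F [ 0.5  0.1 -0.9] w 0.997 j [-0.46  0.16  0.5   1.77 -0.08  1.23  1.14]
[0.206 0.388 0.355]
```

Emit:
move_arm([
  {"offset": [0.1,0.2,0],"delta_rot": [0,0,0.07]},
  {"offset": [0.2,0.39,0.1],"delta_rot": [0,0,0.14]},
  {"offset": [0.2,0.39,0.2],"delta_rot": [0,0,0.21]},
  {"offset": [0.2,0.39,0.3],"delta_rot": [0,0,0.28]},
  {"offset": [0.2,0.39,0.3],"delta_rot": [0,0,0.35]},
  {"offset": [0.2,0.39,0.3],"delta_rot": [0,0,0.42]},
  {"offset": [0.2,0.39,0.3],"delta_rot": [0,0,0.49]},
  {"offset": [0.2,0.39,0.3],"delta_rot": [0,0,0.56]},
  {"offset": [0.2,0.39,0.3],"delta_rot": [0,0,0.63]},
  {"offset": [0.2,0.39,0.3],"delta_rot": [0,0,0.7]},
  {"offset": [0.2,0.39,0.3],"delta_rot": [0,0,0.725]},
  {"offset": [0.2,0.39,0.3],"delta_rot": [0,0,0.725]},
  {"offset": [0.2,0.39,0.3],"delta_rot": [0,0,0.725]},
])

```text
clock: 8.87
position: [0.5368, 0.0268, 0.1583]
ee_rot: [0.729, 0.684, 0.0, -0.0]
ft_force: [0.7, -0.2, -0.4]
grip_width: 1.001
```

Run:
```python
from h import *
need((-11,106,120))
a=save('scene','s4.png');b=save('top','t4.png')
cv2.imwrite('pics/c4.png',np.hstack([cv2.resize(a[140:300,230:370],None,fx=2.8,fy=2.8),cv2.resize(b[150:310,230:370],None,fx=2.8,fy=2.8)])[:,:,::-1])
```

```text
t 8.87 pos [536.8  26.8 158.3] g [ -9.9 106.1 158.3] ty -3.61 tiltz [ 0.  0. -1.] F [ 0.7 -0.2 -0.4] w 1.001 j [-0.64  0.22  0.57  1.82 -0.13  1.14 -0.09]
offset [-0.001 -0.007  0.255]
```

View pics/c4.png

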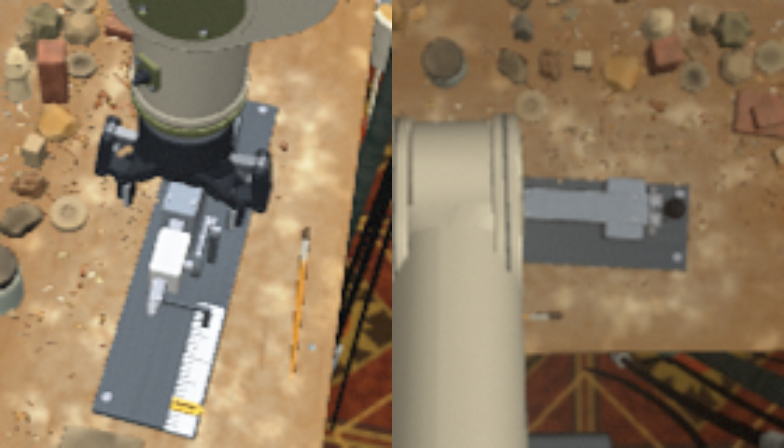

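Emit:
move_arm([
  {"offset": [0,-0.005,0.15],"delta_rot": [0,0,0]},
  {"offset": [0,-0.005,0.3],"delta_rot": [0,0,0]},
  {"offset": [0,-0.005,0.4],"delta_rot": [0,0,0]},
  {"offset": [0,-0.005,0.4],"delta_rot": [0,0,0]},
  {"offset": [0,-0.005,0.4],"delta_rot": [0,0,0]},
])

```text
clock: 9.38
position: [0.5357, 0.0267, 0.0981]
ee_rot: [0.73, 0.684, -0.001, -0.0]
ft_force: [0.1, -0.2, -0.1]
grip_width: 0.994
```

Run:
```python
from h import *
need((-11,106,52))
a=save('scene','s5.png')
cv2.imwrite('pics/c5.png',cv2.resize(a[160:300,230:370],None,fx=4.2,fy=4.2)[:,:,::-1])
```

```text
t 9.38 pos [535.7  26.7  98.1] g [-11.  105.9  98.1] ty -3.74 tiltz [-0.001 -0.    -1.   ] F [ 0.1 -0.2 -0.1] w 0.994 j [-0.62  0.29  0.56  1.88 -0.18  1.02 -0.05]
offset [0.001 0.    0.308]
```

View pics/c5.png

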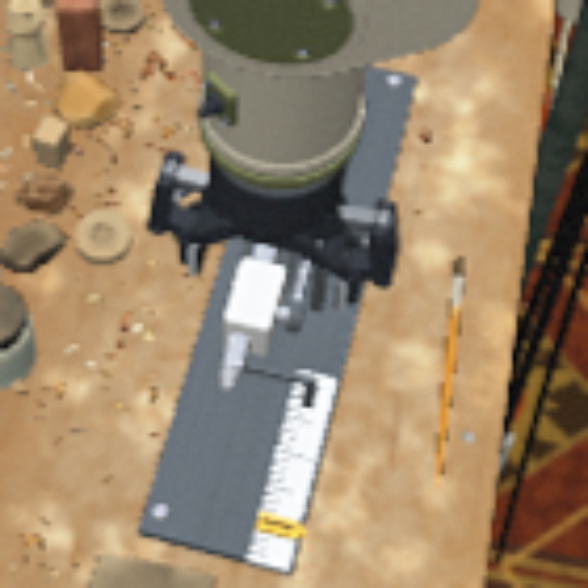

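The fingers straddle the head and button with clear room, and the scene view shows nothing in their way. I'll descend and close gently.

Emit:
move_arm([
  {"offset": [0,0,0.1],"delta_rot": [0,0,-0.004]},
  {"offset": [0,0,0.2],"delta_rot": [0,0,-0.004]},
  {"offset": [0,0,0.27],"delta_rot": [0,0,-0.004]},
  {"offset": [0,0,0.3],"delta_rot": [0,0,-0.004]},
  {"offset": [0,0,0.3],"delta_rot": [0,0,-0.004]},
  {"offset": [0,0,0.3],"delta_rot": [0,0,-0.004]},
])

```text
clock: 9.93
position: [0.5365, 0.0269, 0.054]
ee_rot: [0.728, 0.686, 0.0, 0.0]
ft_force: [-0.3, 0.3, 0.3]
grip_width: 1.003
```

Run:
```python
from h import *
need((-11,106,52))
a=save('scene','s6.png')
cv2.imwrite('pics/c6.png',cv2.resize(a[160:300,230:370],None,fx=4.2,fy=4.2)[:,:,::-1])
```

```text
t 9.93 pos [536.5  26.9  54. ] g [-10.2 106.2  54. ] ty -3.42 tiltz [ 0.001  0.    -1.   ] F [-0.3  0.3  0.3] w 1.003 j [-0.6   0.36  0.54  1.91 -0.23  0.93 -0.01]
offset [-0.001 -0.005  0.013]
```

View pics/c6.png

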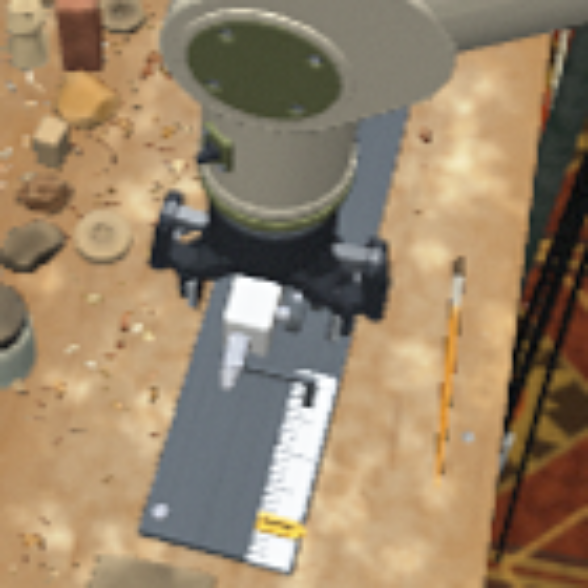

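Emit:
move_arm([
  {"offset": [0,-0.005,0.01],"delta_rot": [0,0,0]},
  {"offset": [0,-0.005,0.01],"delta_rot": [0,0,0]},
  {"offset": [0,-0.005,0.01],"delta_rot": [0,0,0]},
  {"offset": [0,-0.005,0.01],"delta_rot": [0,0,0]},
  {"offset": [0,-0.005,0.01],"delta_rot": [0,0,0]},
  {"offset": [0,-0.005,0.01],"delta_rot": [0,0,0]},
  {"offset": [0,-0.005,0.01],"delta_rot": [0,0,0]},
  {"offset": [0,-0.005,0.01],"delta_rot": [0,0,0]},
  {"offset": [0,-0.005,0.01],"delta_rot": [0,0,0]},
  {"offset": [0,-0.005,0.01],"delta_rot": [0,0,0]},
], hand=-1, squeeze=30)

```text
clock: 10.82
position: [0.5391, 0.0268, 0.0533]
ee_rot: [0.728, 0.686, 0.003, 0.003]
ft_force: [16.2, -0.7, -4.4]
grip_width: 0.469
```

Run:
```python
from h import *
o,M=st(); print(o['grip_width']*85)
a=save('scene','s7.png');b=save('top','t7.png')
cv2.imwrite('pics/c7.png',cv2.resize(a[160:300,230:370],None,fx=4.2,fy=4.2)[:,:,::-1])
```

```text
t 10.82 pos [539.1  26.8  53.3] g [ -7.5 106.2  53.3] ty -3.44 tiltz [ 0.008 -0.    -1.   ] F [16.2 -0.7 -4.4] w 0.469 j [-0.6   0.36  0.54  1.91 -0.23  0.92 -0.01]
39.835616393615176
```

View pics/c7.png

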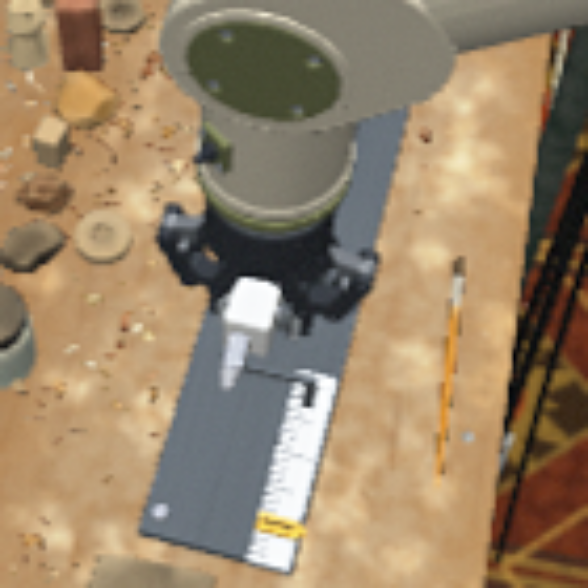

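The opening is 39.8 mm, so the button is fully squeezed. The 16 N side force comes from the squeezed head's centre lying 3 mm further toward +x. I'll shift 3 mm to relieve it and check for slack before drawing.

Emit:
move_arm([
  {"offset": [0,0.01,0],"delta_rot": [0,0,0]},
  {"offset": [0,0.02,0],"delta_rot": [0,0,0]},
  {"offset": [0,0.02,0],"delta_rot": [0,0,0]},
  {"offset": [0,0.02,0],"delta_rot": [0,0,0]},
])

```text
clock: 11.25
position: [0.5392, 0.0268, 0.0532]
ee_rot: [0.728, 0.686, 0.001, 0.0]
ft_force: [-3.2, -0.5, 12.5]
grip_width: 0.461
```

Run:
```python
from h import *
st()
from workcell import *
a=cv2.imread('pics/s7.png');cv2.imwrite('pics/c8.png',cv2.resize(a[245:300,270:330],None,fx=10,fy=10,interpolation=cv2.INTER_CUBIC))
b=cv2.imread('pics/top0.png');cv2.imwrite('pics/c9.png',cv2.resize(b[225:250,210:260],None,fx=14,fy=14,interpolation=cv2.INTER_CUBIC))
```

```text
t 11.25 pos [539.2  26.8  53.2] g [ -7.4 106.3  53.2] ty -3.44 tiltz [ 0.002  0.001 -1.   ] F [-3.2 -0.5 12.5] w 0.461 j [-0.59  0.36  0.54  1.91 -0.23  0.93 -0.01]
```

View pics/c8.png

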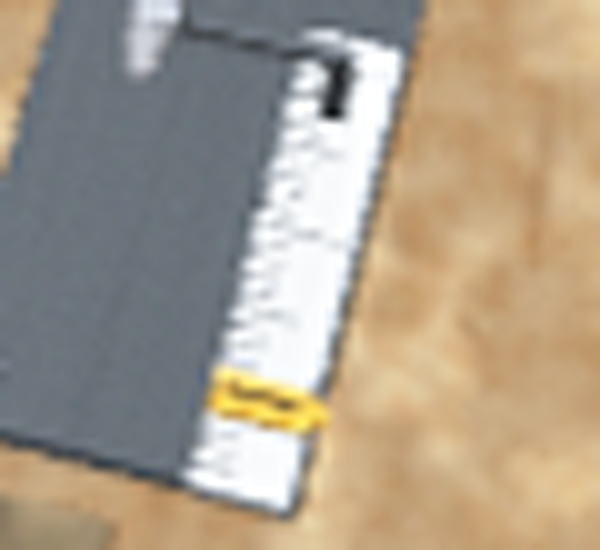

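View pics/c9.png

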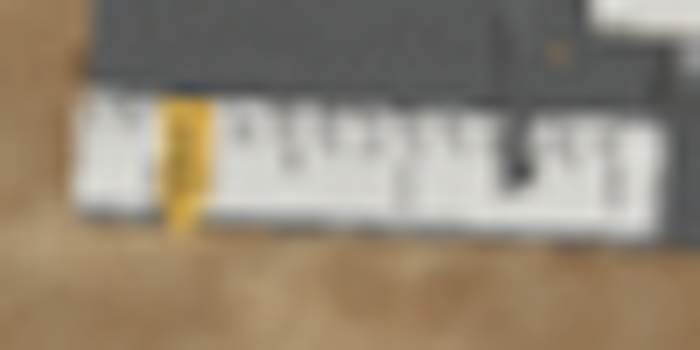

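Run:
```python
from h import *
for n,t,c in(('scene',(302.95,256.05),(296.05,284.05)),('scene',(302.9,256.6),(297.4,282)),('top',(246.3,237.7),(222.7,235.2)),('top',(246.9,237.9),(223.6,238.8))):
    T=tog(at_z(n,t,.024))*1e3;Cc=tog(at_z(n,c,.018))*1e3
    print(n,T.round(1),Cc.round(1),'dy',(Cc-T)[1].round(1))
for n in('scene','top'): print(n,proj(n,fromg((-.05,.145,.024))),[proj(n,fromg((-.05,y,.018))).round(1).tolist() for y in(.215,.22,.225,.23)])
```

```text
scene [-48.5 145.4  24. ] [-48.9 225.3  18. ] dy 80.0
scene [-48.7 147.   24. ] [-51.  218.9  18. ] dy 71.9
top [-52.4 148.7  24. ] [-47.9 225.9  18. ] dy 77.3
top [-53.  146.7  24. ] [-59.4 222.3  18. ] dy 75.6
scene [[303.52925053 256.06389178]] [[[297.4, 280.5]], [[296.9, 282.3]], [[296.5, 284.0]], [[296.0, 285.8]]]
top [[247.47167298 237.00674933]] [[[226.0, 236.0]], [[224.5, 235.9]], [[222.9, 235.9]], [[221.4, 235.8]]]
```

Emit:
move_arm([
  {"offset": [0.015,0,-0.004],"delta_rot": [0,0,0]},
  {"offset": [0.04,0,-0.005],"delta_rot": [0,0,0]},
  {"offset": [0.065,0,-0.005],"delta_rot": [0,0,0]},
  {"offset": [0.09,0,-0.005],"delta_rot": [0,0,0]},
  {"offset": [0.115,0,-0.005],"delta_rot": [0,0,0]},
  {"offset": [0.13,0,-0.005],"delta_rot": [0,0,0]},
  {"offset": [0.13,0,-0.005],"delta_rot": [0,0,0]},
])

```text
clock: 11.83
position: [0.5404, 0.0467, 0.0533]
ee_rot: [0.728, 0.686, 0.001, 0.001]
ft_force: [1.6, -3.6, 6.7]
grip_width: 0.46
```

Run:
```python
from h import *
st()
a=save('scene','s10.png')
cv2.imwrite('pics/c10.png',cv2.resize(a[160:300,230:370],None,fx=4.2,fy=4.2)[:,:,::-1])
```

```text
t 11.83 pos [540.4  46.7  53.3] g [ -7.4 126.2  53.3] ty -3.41 tiltz [ 0.002  0.    -1.   ] F [ 1.6 -3.6  6.7] w 0.46 j [-0.62  0.37  0.53  1.9  -0.23  0.93 -0.04]
```

View pics/c10.png

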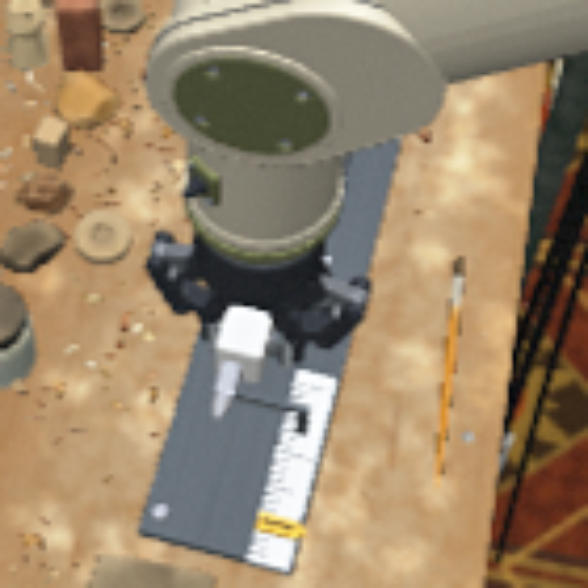

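The arm is unlatched and moving. The pointer has gone from row 256 to about 262 in the scene view, and the pull of about 3.6 N matches the spring. I'll draw out another 50 mm.

Emit:
move_arm([
  {"offset": [0.025,0,-0.003],"delta_rot": [0,0,0]},
  {"offset": [0.055,0,-0.004],"delta_rot": [0,0,0]},
  {"offset": [0.085,0,-0.004],"delta_rot": [0,0,0]},
  {"offset": [0.115,0,-0.004],"delta_rot": [0,0,0]},
  {"offset": [0.145,0,-0.004],"delta_rot": [0,0,0]},
  {"offset": [0.175,0,-0.004],"delta_rot": [0,0,0]},
  {"offset": [0.205,0,-0.004],"delta_rot": [0,0,0]},
  {"offset": [0.235,0,-0.004],"delta_rot": [0,0,0]},
  {"offset": [0.265,0,-0.004],"delta_rot": [0,0,0]},
  {"offset": [0.295,0,-0.004],"delta_rot": [0,0,0]},
  {"offset": [0.32,0,-0.004],"delta_rot": [0,0,0]},
  {"offset": [0.33,0,-0.004],"delta_rot": [0,0,0]},
  {"offset": [0.33,0,-0.004],"delta_rot": [0,0,0]},
  {"offset": [0.33,0,-0.004],"delta_rot": [0,0,0]},
])

```text
clock: 13.05
position: [0.5434, 0.0953, 0.0534]
ee_rot: [0.728, 0.685, 0.001, 0.001]
ft_force: [5.7, -3.8, -2.0]
grip_width: 0.458
```

Run:
```python
from h import *
st()
a=save('scene','s11.png');b=save('top','t11.png')
cv2.imwrite('pics/c11.png',np.hstack([cv2.resize(a[245:305,260:320],None,fx=8,fy=8,interpolation=cv2.INTER_CUBIC),cv2.resize(b[210:250,200:240],None,fx=8,fy=12,interpolation=cv2.INTER_CUBIC)])[:,:,::-1])
for n in('scene','top'):
    for l in ['pointer_tip','clip_line','head_center']:
        print(n,l,[(np.round(r['uv'],1).tolist(),round(r['p'],2)) for r in place_of(n,l)][:2])
    print(proj(n,fromg((-.05,.145+.07,.024))),proj(n,fromg((-.05,.225,.018))))
```

```text
t 13.05 pos [543.4  95.3  53.4] g [ -7.2 174.9  53.4] ty -3.45 tiltz [ 0.002 -0.001 -1.   ] F [ 5.7 -3.8 -2. ] w 0.458 j [-0.69  0.38  0.51  1.88 -0.23  0.94 -0.13]
scene pointer_tip [([293.3, 280.5], 0.85), ([295.6, 213.5], 0.72)]
scene clip_line [([297.5, 282.0], 0.5)]
scene head_center [([279.0, 251.6], 0.88)]
[[297.47484058 279.73280025]] [[296.4896325  284.03821824]]
top pointer_tip []
top clip_line []
top head_center [([238.3, 221.4], 0.58)]
[[225.79956639 235.97900795]] [[222.94573682 235.86293753]]
```

View pics/c11.png

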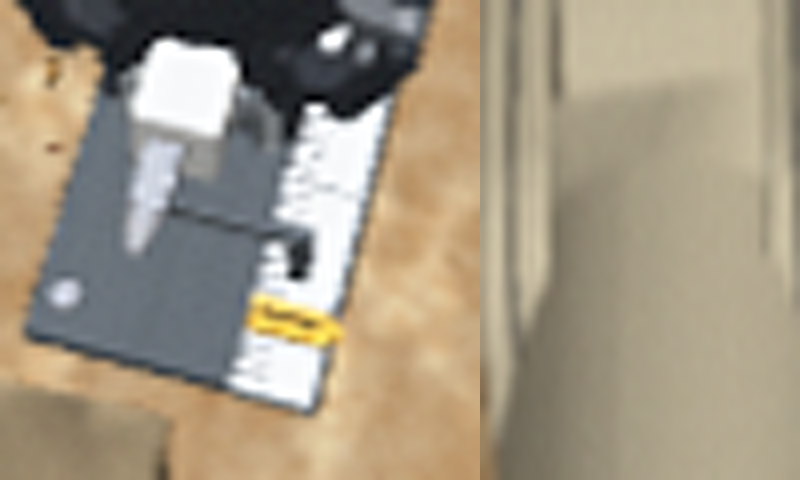

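```bash
cat > prof.py <<'E'
from h import *
def prof(f,n,z,xs,ys,mono=True):
    im=cv2.imread('pics/'+f).astype(np.float32)
    P=np.array([fromg((x/1e3,y/1e3,z/1e3)) for x in xs for y in ys])
    uv=proj(n,P).astype(np.float32)
    s=cv2.remap(im,uv[:,0].reshape(len(xs),-1),uv[:,1].reshape(len(xs),-1),cv2.INTER_CUBIC)
    return s.mean(0)
E
python3 - <<'E'
from prof import *
ys=np.arange(212,240,1.)
for f,n in(('scene0.png','scene'),('s7.png','scene'),('s10.png','scene'),('top0.png','top')):
    p=prof(f,n,18,np.arange(-57,-42,1.),ys)
    print(f); print([(int(y),int(b),int(g),int(r)) for y,(b,g,r) in zip(ys,p)])
# plate end
ye=np.arange(240,262,1.)
for f,n in(('scene0.png','scene'),('top0.png','top')):
    p=prof(f,n,10,np.arange(-20,25,1.),ye).mean(1); print(f,'plate end',list(zip(ye.astype(int),p.astype(int))))
    ym=np.arange(-152,-132,1.); p=prof(f,n,10,np.arange(-60,-45,1.),ym).mean(1); print(f,'plate back',list(zip(ym.astype(int),p.astype(int))))
E
```

```text
scene0.png
[(212, 248, 247, 245), (213, 249, 247, 246), (214, 251, 249, 248), (215, 253, 251, 250), (216, 254, 251, 249), (217, 255, 250, 247), (218, 254, 248, 245), (219, 250, 247, 246), (220, 235, 247, 249), (221, 204, 246, 254), (222, 165, 245, 259), (223, 128, 232, 253), (224, 97, 200, 228), (225, 76, 159, 191), (226, 67, 133, 166), (227, 71, 145, 177), (228, 83, 182, 212), (229, 92, 216, 245), (230, 86, 224, 254), (231, 74, 206, 241), (232, 80, 187, 224), (233, 118, 187, 216), (234, 179, 207, 222), (235, 233, 234, 235), (236, 259, 249, 245), (237, 258, 252, 247), (238, 253, 250, 247), (239, 251, 249, 248)]
s7.png
[(212, 246, 244, 242), (213, 247, 245, 243), (214, 249, 247, 245), (215, 251, 250, 248), (216, 253, 250, 247), (217, 254, 248, 245), (218, 253, 246, 243), (219, 247, 245, 243), (220, 230, 244, 247), (221, 198, 243, 253), (222, 160, 240, 258), (223, 123, 227, 251), (224, 93, 195, 224), (225, 73, 154, 186), (226, 64, 129, 161), (227, 68, 139, 172), (228, 80, 176, 208), (229, 89, 210, 242), (230, 84, 218, 252), (231, 71, 200, 238), (232, 76, 181, 219), (233, 113, 181, 210)
[... 3461 characters left out ...]
t64(261), np.int64(123))]
top0.png plate back [(np.int64(-152), np.int64(124)), (np.int64(-151), np.int64(123)), (np.int64(-150), np.int64(123)), (np.int64(-149), np.int64(122)), (np.int64(-148), np.int64(123)), (np.int64(-147), np.int64(123)), (np.int64(-146), np.int64(125)), (np.int64(-145), np.int64(126)), (np.int64(-144), np.int64(126)), (np.int64(-143), np.int64(125)), (np.int64(-142), np.int64(123)), (np.int64(-141), np.int64(118)), (np.int64(-140), np.int64(111)), (np.int64(-139), np.int64(103)), (np.int64(-138), np.int64(95)), (np.int64(-137), np.int64(88)), (np.int64(-136), np.int64(85)), (np.int64(-135), np.int64(84)), (np.int64(-134), np.int64(81)), (np.int64(-133), np.int64(78))]
```

Run:
```python
from prof import *
for f,y0 in(('scene0.png',130),('s7.png',130),('s10.png',150),('s11.png',198)):
    ys=np.arange(y0,y0+26,1.)
    for x in(-53,-51,-49,-47):
        print(f,x,list(zip(ys.astype(int).tolist(),prof(f,'scene',24,[x],ys).mean(1).astype(int).tolist())))
```

```text
scene0.png -53 [(130, 238), (131, 223), (132, 216), (133, 219), (134, 229), (135, 240), (136, 244), (137, 246), (138, 247), (139, 248), (140, 247), (141, 244), (142, 238), (143, 231), (144, 225), (145, 226), (146, 234), (147, 243), (148, 250), (149, 251), (150, 251), (151, 253), (152, 253), (153, 252), (154, 248), (155, 243)]
scene0.png -51 [(130, 201), (131, 174), (132, 149), (133, 143), (134, 151), (135, 159), (136, 162), (137, 164), (138, 165), (139, 169), (140, 177), (141, 177), (142, 173), (143, 159), (144, 141), (145, 147), (146, 176), (147, 216), (148, 251), (149, 261), (150, 255), (151, 255), (152, 256), (153, 256), (154, 251), (155, 241)]
scene0.png -49 [(130, 113), (131, 98), (132, 92), (133, 89), (134, 84), (135, 74), (136, 68), (137, 70), (138, 71), (139, 77), (140, 83), (141, 81), (142, 76), (143, 61), (144, 38), (145, 45), (146, 103), (147, 171), (148, 243), (149, 274), (150, 266), (151, 253), (152, 252), (153, 252), (154, 249), (155, 240)]
scene0.png -47 [(130, 55), (131, 42), (132, 42), (133, 43), (134, 37), (135, 36), (136, 40), (137, 46), (138, 52), (139, 54), (140,
[... 3286 characters left out ...]
 247), (218, 248), (219, 254), (220, 256), (221, 251), (222, 244), (223, 235)]
s11.png -49 [(198, 169), (199, 145), (200, 131), (201, 122), (202, 108), (203, 98), (204, 86), (205, 71), (206, 54), (207, 47), (208, 54), (209, 68), (210, 80), (211, 75), (212, 56), (213, 56), (214, 92), (215, 145), (216, 209), (217, 242), (218, 249), (219, 253), (220, 258), (221, 256), (222, 248), (223, 240)]
s11.png -47 [(198, 135), (199, 109), (200, 85), (201, 73), (202, 62), (203, 52), (204, 50), (205, 50), (206, 48), (207, 47), (208, 49), (209, 49), (210, 48), (211, 41), (212, 19), (213, 3), (214, 32), (215, 102), (216, 191), (217, 252), (218, 264), (219, 254), (220, 252), (221, 251), (222, 245), (223, 236)]
```

Run:
```python
from prof import *
for f in('top0.png',):
    ys=np.arange(138,158,1.)
    for x in(-57,-54,-51,-48,-45,-40,-35,-30):
        print(f,x,list(zip(ys.astype(int).tolist(),prof(f,'top',24,[x],ys).mean(1).astype(int).tolist())))
    ys=np.arange(216,236,1.)
    for x in(-58,-54,-50,-46,-42):
        print(f,x,list(zip(ys.astype(int).tolist(),prof(f,'top',18,[x],ys)[:,2].astype(int).tolist())))
```

```text
top0.png -57 [(138, 214), (139, 214), (140, 214), (141, 214), (142, 214), (143, 213), (144, 212), (145, 212), (146, 210), (147, 208), (148, 205), (149, 203), (150, 201), (151, 202), (152, 203), (153, 205), (154, 207), (155, 210), (156, 212), (157, 214)]
top0.png -54 [(138, 212), (139, 211), (140, 210), (141, 209), (142, 208), (143, 204), (144, 197), (145, 191), (146, 181), (147, 171), (148, 162), (149, 155), (150, 157), (151, 162), (152, 172), (153, 185), (154, 195), (155, 203), (156, 210), (157, 214)]
top0.png -51 [(138, 211), (139, 213), (140, 211), (141, 206), (142, 199), (143, 184), (144, 161), (145, 138), (146, 116), (147, 100), (148, 97), (149, 102), (150, 116), (151, 131), (152, 149), (153, 170), (154, 188), (155, 199), (156, 209), (157, 215)]
top0.png -48 [(138, 199), (139, 206), (140, 208), (141, 202), (142, 193), (143, 177), (144, 151), (145, 124), (146, 101), (147, 86), (148, 82), (149, 88), (150, 102), (151, 118), (152, 137), (153, 159), (154, 180), (155, 194), (156, 204), (157, 212)]
top0.png -45 [(138, 178), (139, 185), (140, 189), (141, 187), (142, 184), (143, 176), (1
[... 1463 characters left out ...]
 (220, 210), (221, 210), (222, 203), (223, 194), (224, 183), (225, 173), (226, 164), (227, 160), (228, 162), (229, 172), (230, 187), (231, 201), (232, 207), (233, 205), (234, 201), (235, 202)]
top0.png -46 [(216, 202), (217, 205), (218, 207), (219, 210), (220, 214), (221, 215), (222, 210), (223, 201), (224, 191), (225, 181), (226, 174), (227, 171), (228, 174), (229, 184), (230, 199), (231, 212), (232, 219), (233, 218), (234, 213), (235, 209)]
top0.png -42 [(216, 195), (217, 202), (218, 208), (219, 213), (220, 216), (221, 216), (222, 213), (223, 207), (224, 200), (225, 193), (226, 188), (227, 184), (228, 185), (229, 189), (230, 200), (231, 211), (232, 217), (233, 214), (234, 207), (235, 198)]
```

Emit:
move_arm([
  {"offset": [0.02,-0.005,0],"delta_rot": [0,0,0]},
  {"offset": [0.04,-0.005,0],"delta_rot": [0,0,0]},
  {"offset": [0.06,-0.005,0],"delta_rot": [0,0,0]},
  {"offset": [0.07,-0.005,0],"delta_rot": [0,0,0]},
  {"offset": [0.07,-0.005,0],"delta_rot": [0,0,0]},
  {"offset": [0.07,-0.005,0],"delta_rot": [0,0,0]},
  {"offset": [0.07,-0.005,0],"delta_rot": [0,0,0]},
])

```text
clock: 14.03
position: [0.5441, 0.1055, 0.0534]
ee_rot: [0.728, 0.685, 0.001, 0.002]
ft_force: [11.3, -4.2, -5.3]
grip_width: 0.465
```

Run:
```python
from prof import *
st()
a=save('scene','s12.png')
cv2.imwrite('pics/c12.png',cv2.resize(a[250:300,270:320],None,fx=12,fy=12,interpolation=cv2.INTER_CUBIC)[:,:,::-1])
ys=np.arange(206,232,1.)
for x in(-53,-51,-49,-47):
    print(x,list(zip(ys.astype(int).tolist(),prof('s12.png','scene',24,[x],ys)[:,2].astype(int).tolist())))
```

```text
t 14.03 pos [544.1 105.5  53.4] g [ -7.2 185.1  53.4] ty -3.47 tiltz [ 0.004 -0.001 -1.   ] F [11.3 -4.2 -5.3] w 0.465 j [-0.7   0.39  0.51  1.87 -0.23  0.94 -0.15]
-53 [(206, 244), (207, 247), (208, 251), (209, 254), (210, 254), (211, 250), (212, 247), (213, 245), (214, 242), (215, 240), (216, 239), (217, 239), (218, 241), (219, 244), (220, 245), (221, 246), (222, 240), (223, 230), (224, 225), (225, 229), (226, 226), (227, 198), (228, 162), (229, 149), (230, 180), (231, 224)]
-51 [(206, 218), (207, 210), (208, 208), (209, 211), (210, 214), (211, 211), (212, 208), (213, 200), (214, 185), (215, 170), (216, 163), (217, 160), (218, 161), (219, 171), (220, 176), (221, 178), (222, 172), (223, 155), (224, 144), (225, 147), (226, 151), (227, 164), (228, 172), (229, 188), (230, 220), (231, 247)]
-49 [(206, 190), (207, 162), (208, 142), (209, 137), (210, 138), (211, 129), (212, 118), (213, 105), (214, 90), (215, 75), (216, 68), (217, 69), (218, 70), (219, 77), (220, 81), (221, 80), (222, 77), (223, 71), (224, 71), (225, 83), (226, 87), (227, 96), (228, 134), (229, 182), (230, 232), (231, 265)]
-47 [(206, 168), (207, 138), (208, 110), (209, 92), (210, 90), (211, 82), (212, 69), (213, 55), (214, 42), (215, 36), (216, 38), (217, 42), (218, 45), (219, 46), (220, 40), (221, 31), (222, 31), (223, 49), (224, 82), (225, 121), (226, 129), (227, 110), (228, 112), (229, 153), (230, 208), (231, 251)]
```

View pics/c12.png

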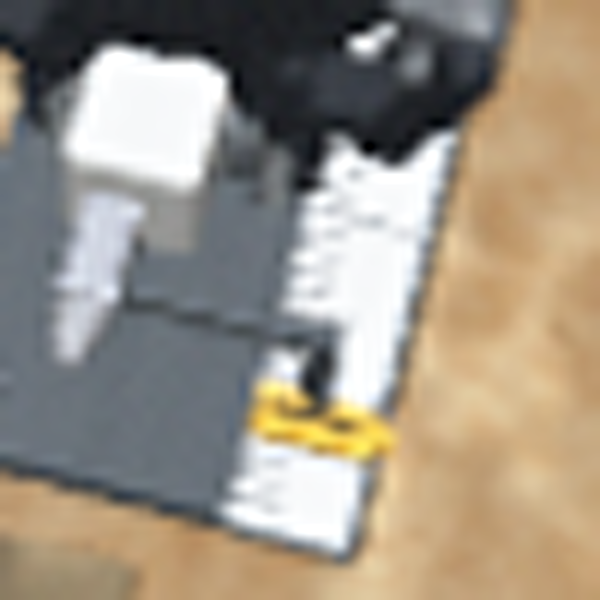

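Emit:
move_arm([
  {"offset": [0.004,0.005,0],"delta_rot": [0,0,0]},
  {"offset": [0.007,0.01,0],"delta_rot": [0,0,0]},
  {"offset": [0.007,0.01,0],"delta_rot": [0,0,0]},
  {"offset": [0.007,0.01,0],"delta_rot": [0,0,0]},
  {"offset": [0.007,0.01,0],"delta_rot": [0,0,0]},
  {"offset": [0.007,0.01,0],"delta_rot": [0,0,0]},
])

```text
clock: 14.58
position: [0.5442, 0.1067, 0.0533]
ee_rot: [0.728, 0.685, 0.0, 0.0]
ft_force: [1.6, -4.7, 2.8]
grip_width: 0.461
```

Run:
```python
from prof import *
st()
a=save('scene','s13.png').astype(np.float32)
for i in range(3): a+=camera('scene')
save('scene','s13m.png',(a/4).astype(np.uint8))
st()
cv2.imwrite('pics/c13.png',cv2.resize((a/4).astype(np.uint8)[262:292,280:312],None,fx=20,fy=20,interpolation=cv2.INTER_CUBIC)[:,:,::-1])
c=cv2.imread('pics/s7.png'); cv2.imwrite('pics/c13h.png',cv2.resize(c[240:270,288:320],None,fx=20,fy=20,interpolation=cv2.INTER_CUBIC))
for y in(145,145+78,145+79,145+80,145+81): print(y,proj('scene',fromg((-.05,y/1e3+.0008,.024))).round(2),proj('scene',fromg((-.05,y/1e3+.0008,.018))).round(2))
for l in('pointer_tip','clip_line'): print(l,[(np.round(r['uv'],1).tolist(),round(r['p'],2)) for r in place_of('scene',l)][:2])
```

```text
t 14.58 pos [544.2 106.7  53.3] g [ -7.2 186.3  53.3] ty -3.46 tiltz [ 0.001 -0.    -1.   ] F [ 1.6 -4.7  2.8] w 0.461 j [-0.7   0.39  0.5   1.87 -0.23  0.94 -0.15]
t 14.78 pos [544.2 106.7  53.3] g [ -7.1 186.3  53.3] ty -3.46 tiltz [ 0.001 -0.    -1.   ] F [ 2.2 -4.5  3.3] w 0.461 j [-0.7   0.39  0.5   1.87 -0.23  0.94 -0.15]
145 [[303.46 256.33]] [[303.34 257.22]]
223 [[296.68 282.82]] [[296.6  283.62]]
224 [[296.59 283.18]] [[296.51 283.97]]
225 [[296.5  283.53]] [[296.42 284.32]]
226 [[296.41 283.88]] [[296.33 284.67]]
pointer_tip [([294.9, 284.4], 0.73)]
clip_line [([294.1, 215.6], 0.64), ([296.6, 281.8], 0.6)]
```

View pics/c13.png

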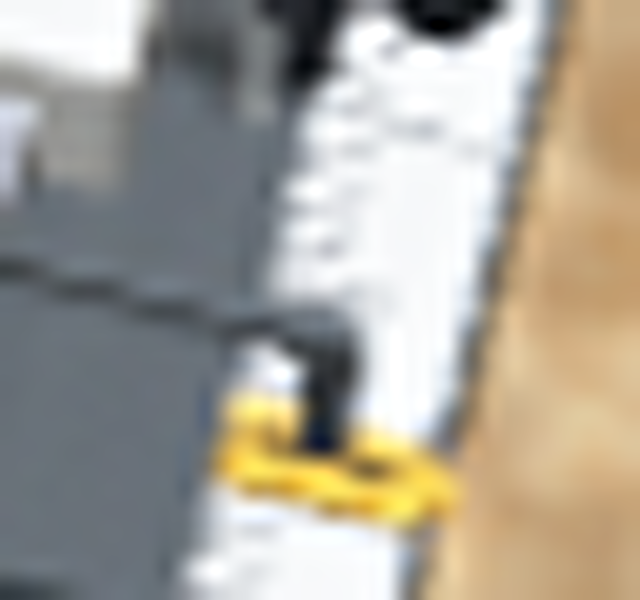

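View pics/c13h.png

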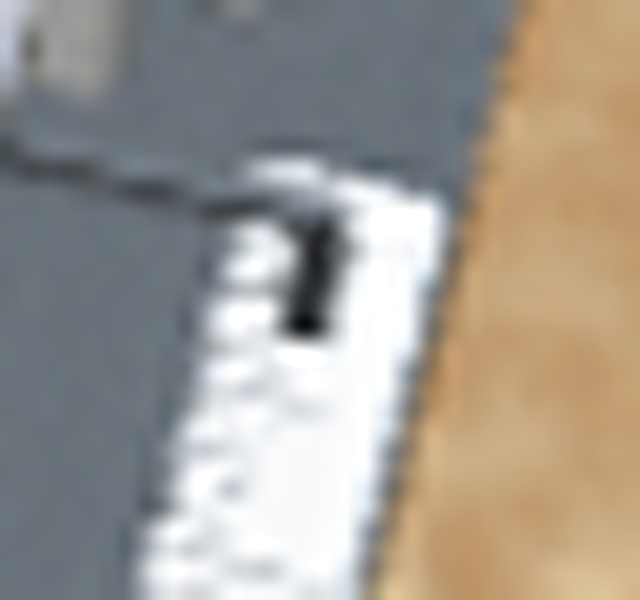

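Run:
```python
from prof import *
A=sum(cv2.imread('pics/'+f).astype(np.float32) for f in('scene0.png','s7.png','s10.png'))/3
B=cv2.imread('pics/s13m.png').astype(np.float32)
print('clean G'); 
for r in range(280,290): print(r,A[r,288:306,1].astype(int))
print('now G')
for r in range(278,290): print(r,B[r,288:306,1].astype(int))
H=cv2.imread('pics/s7.png'); print('home');
for r in range(248,260): print(r,H[r,295:312,1])
# per-x line y from clean
cv2.imwrite('pics/clean.png',A.astype(np.uint8))
ys=np.arange(221,231,.25)
for x in(-60,-57,-54,-51,-48,-45,-42,-40):
    p=prof('clean.png','scene',18,[x],ys)[:,1]; w=np.clip(200-p,0,None); print(x,ys[p.argmin()],round((w*ys).sum()/w.sum(),2),int(p.min()))
print(proj('scene',[fromg((x/1e3,.2262,.018)) for x in(-62,-56,-50,-44,-38)]).round(1).tolist())
```

```text
clean G
280 [115 118 112 122 181 239 251 250 249 250 249 250 251 250 217 114 166 202]
281 [114 115 109 159 215 221 219 228 251 250 250 250 251 251 212 132 178 190]
282 [115 114 108 188 243 232 237 237 249 249 252 252 253 244 150 123 177 181]
283 [116 115 112 162 187 156 218 234 235 236 239 245 246 199 114 138 172 178]
284 [116 113 124 181 204 147 129 119 132 170 214 232 223 164 129 166 170 179]
285 [115 113 131 191 233 228 213 211 196 147 102 150 202 207 176 174 173 180]
286 [117 109 170 215 171 163 169 210 231 226 207 216 224 222 215 184 172 172]
287 [114 126 184 241 252 244 224 209 158 171 179 224 230 164 185 183 173 163]
288 [113 127 185 229 222 225 250 250 249 243 228 217 158 145 193 188 177 170]
289 [112 137 197 238 249 248 251 251 252 252 252 243 168 154 208 195 182 178]
now G
278 [102  95  92  77  74  78 100 115 118 139 219 251 250 251 239 146 136 193]
279 [113 112 111  99 155 181  88  68  71  92 207 254 251 252 234 115 159 198]
280 [112 114 113 120 181 243 236  88  52  72 201 254 251 249 211 113 161 198]
281 [113 114 107 156 211 221 201  58  51 103 221 254 251 249 208 129 174
[... 1073 characters left out ...]
 157]
254 [116 116 113 125 167 191 166 104  47 104 226 255 254 244 149 118 162]
255 [115 115 110 174 248 255 240  93  46 148 245 254 254 241 137 136 163]
256 [117 117 105 182 244 238 207  84  38 149 244 253 255 239 118 136 160]
257 [119 113 127 163 207 229 239 255 243 235 253 253 252 217 121 155 152]
258 [117 112 126 216 255 249 228 243 253 250 252 253 243 149 114 154 153]
259 [118 111 141 206 224 206 220 238 252 251 252 254 240 141 130 154 155]
-60 222.0 222.18 198
-57 226.25 226.14 149
-54 226.5 226.56 103
-51 226.0 225.96 145
-48 225.5 225.68 123
-45 226.25 226.41 120
-42 226.5 226.45 131
-40 225.5 225.77 147
[[300.8, 285.6], [298.6, 285.0], [296.4, 284.5], [294.2, 283.9], [291.9, 283.3]]
```

Run:
```python
from prof import *
for f,r0,c0 in(('s10.png',258,296),('s11.png',275,290),('s12.png',279,290),('s13.png',279,290)):
    B=cv2.imread('pics/'+f); print(f)
    for r in range(r0,r0+8): print(r,B[r,c0:c0+14,1])
for s in(0,19.9,68.6,78.8,80.0): print(s,proj('scene',fromg((-.05,.1458+s/1e3,.024))).round(2))
```

```text
s10.png
258 [108 122 181 230 190  64  63 153 243 252 253 243 150 116]
259 [109 143 204 215 146  49  48 189 255 252 254 240 141 132]
260 [108 159 224 231 188  50  46 159 247 253 251 215 117 140]
261 [122 216 252 235 200  48  70 199 255 253 251 208 132 168]
262 [149 194 209 201 112  40  70 205 255 254 244 147 126 175]
263 [143 227 254 247 219 183 150 237 254 254 240 139 141 175]
264 [161 246 246 204 237 253 249 251 252 251 214 116 138 168]
265 [155 228 241 249 250 251 250 250 252 250 208 128 161 162]
s11.png
275 [115 111 102 151 190 144  99  66  83 202 255 250 253 233]
276 [114 113 124 215 253 187  58  51  74 202 255 251 249 211]
277 [116 110 112 156 211 198  87  49  66 201 255 251 248 207]
278 [115 108 165 240 255 240  93  49 136 239 253 252 239 148]
279 [114 105 165 216 214 201  47  41 146 242 253 252 235 116]
280 [112 118 178 236 252 252 239 209 233 252 251 250 212 113]
281 [110 157 212 217 217 226 253 251 250 251 251 250 207 130]
282 [107 185 240 231 235 235 249 249 252 251 253 243 147 120]
s12.png
279 [113 103 156 196 158 140  60  79 202 255 251 252 234 116]
280 [112 121 180 243 2
[... 327 characters left out ...]
3 148 200 202 173 172]
286 [166 209 167 160 166 205 228 223 205 213 221 219 212 180]
s13.png
279 [112  99 156 181  89  68  74  93 207 255 251 252 234 115]
280 [114 121 181 244 236  91  53  71 201 255 251 249 211 114]
281 [107 157 211 221 200  58  52 104 221 254 252 250 208 129]
282 [106 184 241 235 221  77  54 142 242 255 253 242 147 121]
283 [108 160 184 157 171  58  49 137 226 245 244 195 110 135]
284 [123 175 202 147 117  60  48 133 208 231 221 160 126 164]
285 [126 187 230 225 213 210 196 144 104 149 198 205 172 168]
286 [165 209 166 160 162 206 230 224 204 212 221 218 210 181]
0 [[303.46 256.33]]
19.9 [[301.78 262.9 ]]
68.6 [[297.53 279.52]]
78.8 [[296.61 283.11]]
80.0 [[296.5  283.53]]
```

The last scene picture shows the pointer blade ending on the clip's dark line: its tip edge is at row 283.6–283.9, against 283.7 for standing exactly over the line. The encoder gives a slide of 80.0 mm, while the two views put the clip at 79.0–80.4 mm. One last look at the surroundings and the lever before handing in.

Run:
```python
from h import *
a=save('scene','s14.png');b=save('top','t14.png')
cv2.imwrite('pics/c14.png',np.hstack([cv2.resize(a[110:350,200:370],(400,565)),cv2.resize(b[130:270,200:400],(400,565)[:1]+(280,)) if 0 else cv2.copyMakeBorder(cv2.resize(b[130:270,200:400],(400,280)),0,285,0,0,cv2.BORDER_CONSTANT)])[:,:,::-1])
st()
```

```text
t 14.98 pos [544.2 106.7  53.3] g [ -7.2 186.3  53.3] ty -3.45 tiltz [ 0.001 -0.    -1.   ] F [ 2.6 -3.8  3.2] w 0.462 j [-0.7   0.39  0.5   1.87 -0.23  0.94 -0.15]
```

View pics/c14.png

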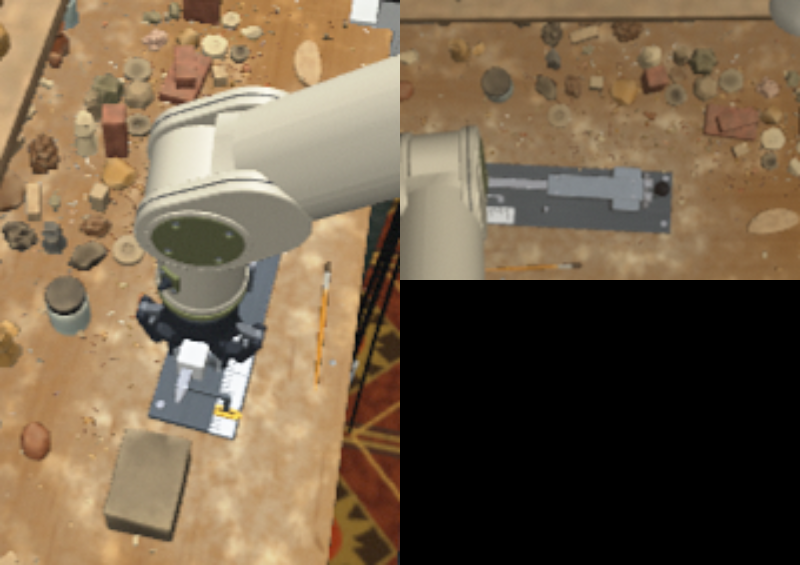

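The lever still stands upright, with the knob at about (331,224) in the top view. The clay block, jar, disc and rib are where they were, and the pose is steady. Handing in now.

```bash
python3 -c "
from h import *
print(manip.hand_in()); st()"
```

```text
the job is handed in; nothing more can be done
None
the job is handed in; nothing more can be done
```

The gauge is set and I handed the job in at about 15 s, with the gripper still squeezing the button and holding the arm still at the clip. `hand_in` gives no verdict, so these are my own last checks.

- **Lever:** I gripped the knob, swung the lever from the robot-side notch to the middle one and let go. It stood within about 0.02 rad of upright after release, and was still upright in the last top view.
- **Button and arm:** I squeezed the head at 30 N. The fingers closed to about 39–40 mm, which means the button is fully in, and I drew the arm out 80.0 mm by the tool's own position. The measured pull was about 4–5 N, as expected from the spring.
- **Pointer over the clip:** The scene camera put the clip's line at a slide of 79.9–80.4 mm. The top view taken before drawing gave 79.0–79.5 mm. The pointer should be within about 1 mm of the line. The top camera could not confirm it because the arm blocked its view.
- **Surroundings:** The clay block, jar, disc and rib look unmoved. The largest force I read was about 17 N, a side load while closing on the head, which I relieved before drawing.
- **Disagreements:** The networks placed the clip line and button up to several mm off, and sometimes mistook other things for the knob or the pointer. I went by pixel measurements of the pictures instead.

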